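Build up a grinding-wheel arbor with two spacers

ROBOT

A 6-joint arm with a two-finger parallel gripper is mounted at the origin on the work surface. World frame = base frame: x ahead of the robot, y to its left, z up, the work surface at z = 0. Lengths are in mm, angles in rad, forces in N, time in s.
With the tool pointing down it reaches from about 350 to 775 mm from the base axis. Payload 7.3 kg.
Tool frame: the origin (TCP) lies at the centre of the arm's flange, where the gripper is bolted on; the fingertips stand 178 mm ahead of it and the grasp point (between the pads) lies 159 mm ahead of it; z points along the fingers, y is the direction in which the jaws open and shut (so a half turn about z gives the same grasp; the last joint's range is limited). The gripper opens to 92 mm and grips with 3 to 60 N. Pads are 19 mm wide; open, the fingers measure 130 mm over their backs; the gripper's body (75 mm by 190 mm) begins 47 mm behind the grasp point.
Start: joints at [1.049, 0.342, 1.524, -0, 1.275, -0.146], TCP at [192.663, 488.374, 404.741] pointing down, gripper open.
Joint ranges: [-2.53, 2.53], [-0.77, 2.02], [0.04, 2.7], [-1, 4.14], [0.28, 2.66], [-3.11, 3.11]. Speed limits (rad/s): [2.57, 2.57, 3.14, 3.14, 3.14, 3.14].

INTERFACE

Orientations are given as [roll, pitch, yaw] about the fixed x, y, z axes, in that order (R = Rz(yaw) Ry(pitch) Rx(roll)).
In Python, from plant import status, viewer, ticket gives the robot as it stands.
- The arm moves only by the tool play_rows, never from a script. Its argument "commands" is a list of rows, each an object with "offset": the shift along the tool's x, y, z in m, a list of three; "twist": the turn about the tool's z in degrees. A call has 1 to 5 rows; each row shifts and turns the commanded pose from where the row before left it, along the tool's axes as they then stand; what a row does not reach is not made up. A row lasts 1/10 s, in which the tool goes at most 50 mm and 8.59 degrees, less where a joint would pass 70% of its speed; a pose out of reach is approached as far as the arm can. A call with a gripper value outside its range is refused whole. "jaw" is the closure in counts, from 0 (fully open) to 255 (shut), set as the call begins (left out, the last holds). The fingers move at their own pace and stop on an object; the grip force is fixed at half the most. Time passes only in rows, so rows that do not move let the fingers close. It gives the time, the measured TCP pose, the force and the opening at its end, in the units of the state.
- status.get_obs(): the state, without advancing time (a new reading comes with each control period).
- viewer.capture(name): name is "side" or "top"; returns the picture (480x640x3 uint8, red, green, blue); there is no depth.
- viewer.camera_params(name): a dict with "fov_y" (degrees; the focal length in pixels is half the picture's height over the tangent of half this angle, whatever the lens; pixels are square), "cx", "cy" (the principal point, pixels), "rvec" (rotation vector, rad) and "tvec" (3), from world to camera coordinates, as OpenCV has them. Camera axes: x right, y down, z forward; pixel columns grow to the right and rows downward; lengths in mm; the calibration is good to about 2 mm. A picture is of the moment at which its call begins. camera_params takes no time and is no camera call.
- ticket.close_job(): hands the job in, once; it reports no verdict.
The state is a dict: "time": time; "joint_positions": joint angles; "dq": joint speeds; "tau": joint torques, N m; "tool_pos": TCP position; "tcp_rot": TCP orientation; "contact_force": force on the tool from outside, world axes, zero at the start; "moment": the same for the moment, N m; "grip_width": finger opening in mm.
Only numpy, scipy, OpenCV 4.12 (cv2) and the standard library are available. Lean on these libraries where they do the work, as an engineer would, in place of code of your own. Each camera call takes 0.05 s, during which the arm holds its last target.

TASK

Build up the spacer stack on the upright arbor of the wheel-mounting stand: thread on the wide aluminium spacer first, then the narrow brass one on top of it, and press the stack down until the stiff red collar beneath it is fully home on its shoulder. Do it by feel and gently, never forcing a spacer on the arbor or leaning on the stop. Then let go and stand clear; the black ring and the other things on the bench stay where they are.

Things in the scene. Friction and masses are not known exactly. Their poses are not given: they have to be found in the camera images.
- stand: Wheel-mounting stand, bolted down: green base 116 mm across; on it a clamped adjusting head with an upright steel arbor, 20 mm in diameter. The head was left anywhere within 4 mm either way along the base's x and y and 18 mm in height, not measured: base underside (origin, on the base's axis) to the arbor's shoulder 45 to 63 mm. Shoulder to the arbor's tip 57 mm, the last 6 mm tapered to 9 mm diameter.
- collar (a joint): Height (m) of the red backing collar on the arbor above the shoulder, 0 = fully home on it (a hard stop). Collar 45 mm across, 12 mm thick. It fits stiffly: it starts 8 to 15 mm up, stays where left and slides down the arbor when pressed with about 9 N. Spacers, collar and arbor are spoiled if one presses on another with over 30 N.
- wide_spacer: Wide spacer: silvery aluminium ring lying flat, outside diameter 56 mm, bore 21.6 mm, 18 mm tall, 0.09 to 0.15 kg. Goes on the arbor first, same face up as it lies. Origin at the centre of its underside, z axis along the bore. It can be gripped across its outside, from above.
- narrow_spacer: Narrow spacer: yellow brass ring lying flat, outside diameter 44 mm, bore 21.6 mm, 16 mm tall, 0.12 to 0.2 kg. Goes on the arbor second, on top of the wide one, which is wider, so fingers must hold it clear of its underside. Origin at the centre of its underside, z axis along the bore.
- odd_ring: Matt black plastic ring, outside 50 mm, bore only 14 mm, 10 mm tall: it does not fit the arbor; leave it alone. Origin at the centre of its underside.
- spare_wheel: Spare blue abrasive wheel lying flat, 130 mm across, 20 mm thick; leave it alone. Origin at the centre of its underside.
- dressing_stick: Terracotta-coloured dressing stick, 150 x 22 x 22 mm, lying along its own x; leave it alone. Origin at the centre of its underside.
- stone_block: Grey stone block, 100 x 70 x 50 mm; leave it alone. Origin at the centre of its underside.
- wrench: Steel wrench lying along its own x; leave it alone.
- brush: Hand brush with a wooden handle lying along its own x; leave it alone.
- oil: Standing green bottle, 52 mm across, 130 mm tall; leave it alone. Origin at the centre of its underside.
- cup: Steel bowl-shaped cup, 72 mm across, 70 mm tall; leave it alone. Origin at the centre of its underside.
Mind the look-alikes: they are no part of the job. Of the things like the wide_spacer, leave any that is green; of the rest the smaller one is meant.

How it is judged:
By the outcome, as a careful person would: the job done as asked, in the order asked, and still so for the second after the job is handed in, with the robot touching nothing.
It also fails if it takes over 67 s, if anything falls off the work surface, if the arm or the gripper's body presses on something with over 40 N, if the wrist force passes 120 N, or if a joint passes its speed limit or range.

## Working session

There is one attempt and no reset: what is moved stays moved. The work goes in short steps, Python scripts to look and compute and a tool call to move; the robot and the scene stay as the last step left them, time stands still between calls to the robot, and variables do not carry over. Pictures are saved under pics/ and viewed, and the job is handed in when it is done.

Besides the shell and the picture viewer there is one more tool, called after "Call:" as name(argument=value, ...), one argument or row to a line, values as JSON. play_rows: Moves the arm, as the interface text tells. Its arguments: {"type":"object","properties":{"commands":{"type":"array"},"jaw":{"type":"number"}},"required":["commands"]}

```bash
mkdir -p pics; ls; python3 - <<'E'
from plant import status, viewer, ticket
import cv2
print(status.get_obs())
for n in ("top","side"):
    im=viewer.capture(n); cv2.imwrite(f"pics/{n}0.png",im[:,:,::-1]); print(viewer.camera_params(n))
E
```

```text
pics
{'time': 0.0, 'joint_positions': array([ 1.04901279e+00,  3.42686573e-01,  1.52499310e+00,  3.13861446e-05,
        1.27537929e+00, -1.46013288e-01]), 'dq': array([-0.00141759, -0.00015229, -0.00111544,  0.00018044,  0.00071719,
        0.00013352]), 'tau': array([-1.78121936e-03, -4.31237698e+01, -2.44224626e+01,  7.15595065e-02,
        5.59166784e-02, -1.71222337e-04]), 'tool_pos': array([192.58486192, 488.26014602, 404.07187062]), 'tcp_rot': array([-3.14014631e+00, -2.43034277e-04,  2.76581306e+00]), 'contact_force': array([0.45113098, 1.03615313, 0.43974228]), 'moment': array([ 0.0171689 , -0.01215304, -0.00513548]), 'grip_width': 91.80910529475362}
{'fov_y': 55.38788357426745, 'cx': 308.20555508649596, 'cy': 228.6709717008481, 'rvec': array([ 2.17911132, -2.11742519,  0.15701736]), 'tvec': array([ -34.87849121,  554.54202972, 1035.26909754])}
{'fov_y': 56.8429674334752, 'cx': 329.5878123065728, 'cy': 237.93625472534285, 'rvec': array([ 2.05079502, -0.64564552,  0.36659742]), 'tvec': array([-466.49544343,  209.31086574,  796.04763129])}
```

View pics/top0.png

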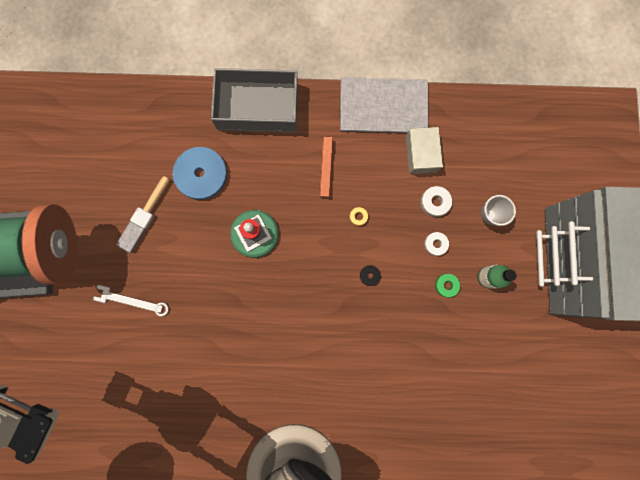

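View pics/side0.png

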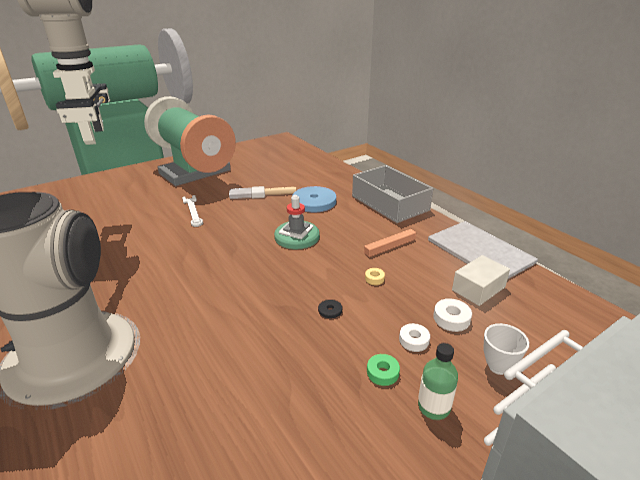

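Top view: the candidates for the wide spacer are the large white ring (436,201), the small white ring (437,244) and the green ring (448,286). Green is excluded, and the smaller of the other two is (437,244). I'll confirm it in a crop and measure.

```bash
cat > h.py <<'E'
import numpy as np, cv2
from plant import status, viewer
P={n:viewer.camera_params(n) for n in ("top","side")}
def K(p): 
    f=240/np.tan(np.radians(p["fov_y"]/2)); return np.array([[f,0,p["cx"]],[0,f,p["cy"]],[0,0,1.]])
def proj(n,X):
    p=P[n]; return cv2.projectPoints(np.array(X,float).reshape(-1,1,3),p["rvec"],p["tvec"],K(p),None)[0].reshape(-1,2)
def ray(n,uv):
    p=P[n];R=cv2.Rodrigues(p["rvec"])[0]; C=-R.T@p["tvec"]; d=R.T@np.linalg.inv(K(p))@np.array([uv[0],uv[1],1.]); return C,d/np.linalg.norm(d)
def atz(n,uv,z):
    C,d=ray(n,uv); return C+d*(z-C[2])/d[2]
def tri(a,b):
    C1,d1=ray("top",a);C2,d2=ray("side",b)
    A=np.stack([d1,-d2],1);s=np.linalg.lstsq(A,C2-C1,rcond=None)[0]
    p,q=C1+s[0]*d1,C2+s[1]*d2; return (p+q)/2,np.linalg.norm(p-q)
E
python3 - <<'E'
from h import *
t=cv2.imread("pics/top0.png");s=cv2.imread("pics/side0.png")
c=lambda im,x,y,w,h,k:cv2.resize(im[y:y+h,x:x+w],None,fx=k,fy=k,interpolation=cv2.INTER_CUBIC)
a=c(t,340,180,130,125,3);b=c(s,300,255,190,140,2.1)
H=max(a.shape[0],b.shape[0]);
o=np.zeros((H,a.shape[1]+b.shape[1],3),np.uint8);o[:a.shape[0],:a.shape[1]]=a;o[:b.shape[0],a.shape[1]:]=b
cv2.imwrite("pics/c1.png",o);print(o.shape)
a=c(t,220,200,70,70,5.5);b=c(s,265,185,65,70,5.5)
cv2.imwrite("pics/c2.png",np.hstack([a,b]))
for n,l in (("top",[(436,201),(437,244),(448,286),(359,216),(370,276),(255,234)]),("side",[(453,313),(415,336),(384,368),(375,276),(330,309),(297,236)])):
  for p in l: print(n,p,atz(n,p,8).round(0))
E
```

```text
(375, 789, 3)
top (436, 201) [ 637. -330.    8.]
top (437, 244) [ 532. -331.    8.]
top (448, 286) [ 432. -356.    8.]
top (359, 216) [ 595. -142.    8.]
top (370, 276) [ 450. -170.    8.]
top (255, 234) [543. 109.   8.]
side (453, 313) [ 644. -323.    8.]
side (415, 336) [ 536. -326.    8.]
side (384, 368) [ 438. -351.    8.]
side (375, 276) [ 596. -140.    8.]
side (330, 309) [ 449. -173.    8.]
side (297, 236) [542. 103.   8.]
```

View pics/c1.png

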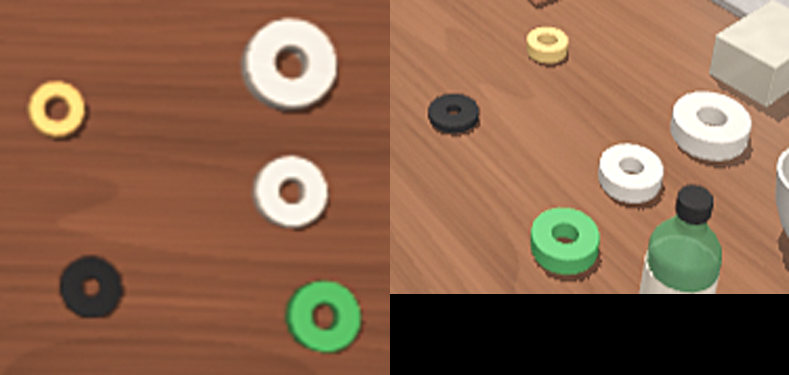

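View pics/c2.png

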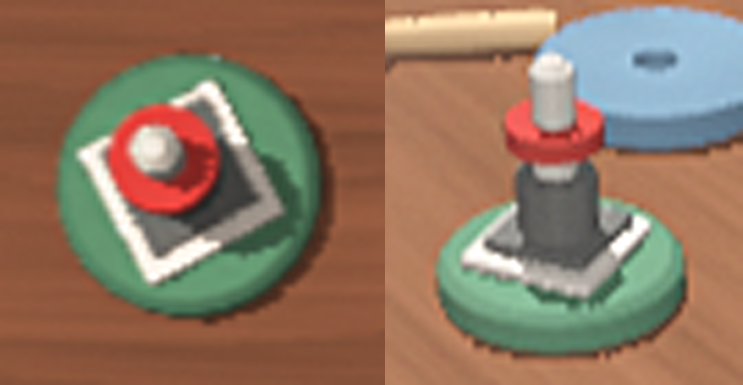

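The crop confirms it: the small white/silvery ring at (437,244) is the wide spacer, and the yellow ring at (359,216) is the narrow one. The collar sits on the arbor, tip at about (248,227) in the top view and (295,195) in the side view. Next I fit silhouettes.

```bash
cat >> h.py <<'E'
from scipy.optimize import least_squares
def cyl(x,y,z,r,h,r2=None):
    a=np.linspace(0,2*np.pi,72,endpoint=False); r2=r if r2 is None else r2
    return np.vstack([np.c_[x+r*np.cos(a),y+r*np.sin(a),0*a+z],np.c_[x+r2*np.cos(a),y+r2*np.sin(a),0*a+z+h]])
def bb(n,X):
    p=proj(n,X); return np.r_[p.min(0),p.max(0)]
def mbb(m,seed):
    nl,lab,st,ce=cv2.connectedComponentsWithStats(m.astype(np.uint8)); 
    l=lab[seed[1],seed[0]]
    if l==0:
        ys,xs=np.nonzero(lab);k=np.argmin((xs-seed[0])**2+(ys-seed[1])**2);l=lab[ys[k],xs[k]]
    x,y,w,h,A=st[l]; return np.array([x-.5,y-.5,x+w-.5,y+h-.5]),lab==l
def hullc(n,X):
    h=cv2.convexHull(proj(n,X).astype(np.float32)); m=cv2.moments(h); return np.array([m["m10"]/m["m00"],m["m01"]/m["m00"]])
def mhullc(m):
    ys,xs=np.nonzero(m); h=cv2.convexHull(np.c_[xs,ys].astype(np.float32)); mm=cv2.moments(h); return np.array([mm["m10"]/mm["m00"],mm["m01"]/mm["m00"]])
def fit(cs,f,x0):
    r=least_squares(lambda q:np.concatenate([hullc(n,f(q))-c for n,c in cs.items()]),x0); return r.x,r.fun
E
python3 - <<'E'
from h import *
I={n:cv2.imread(f"pics/{n}0.png") for n in P}
def hsv(n): return cv2.cvtColor(I[n],cv2.COLOR_BGR2HSV).astype(int)
def white(n): h=hsv(n); return (h[...,1]<60)&(h[...,2]>110)
def yellow(n): h=hsv(n); return (abs(h[...,0]-24)<8)&(h[...,1]>70)&(h[...,2]>120)
def red(n): h=hsv(n); return ((h[...,0]<6)|(h[...,0]>174))&(h[...,1]>180)&(h[...,2]>90)
def green(n): h=hsv(n); return (abs(h[...,0]-72)<14)&(h[...,1]>70)
for name,mf,sd,f,x0 in [
 ("wide",white,{"top":(430,240),"side":(405,336)},lambda q:cyl(q[0],q[1],0,28,18),[530,-330]),
 ("narrow",yellow,{"top":(352,216),"side":(368,275)},lambda q:cyl(q[0],q[1],0,22,16),[595,-142]),
 ("collar",red,{"top":(242,232),"side":(290,210)},lambda q:cyl(q[0],q[1],q[2],22.5,12),[543,109,70])]:
  cs={}
  for n in P:
    b,m=mbb(mf(n),sd[n]); cs[n]=mhullc(m); print(name,n,cs[n].round(1),b,m.sum())
    if len(x0)==2: print("   single",fit({n:cs[n]},f,x0)[0].round(1))
  q,r=fit(cs,f,x0); print(name,q.round(1),r.round(2))
  for n in P: print("   pred bb",bb(n,f(q)).round(1))
print(tri((248.5,227.3),(295.4,195)))
E
```

```text
wide top [436.5 243.6] [424.5 231.5 448.5 255.5] 400
   single [ 532.3 -329. ]
wide side [414.1 337.1] [398.5 322.5 429.5 351.5] 706
   single [ 532.7 -327.1]
wide [ 532.2 -328.2] [-0.35  0.03  0.21  0.44]
   pred bb [423.5 231.7 448.8 255.6]
   pred bb [398.7 323.2 430.2 351.9]
narrow top [358.2 215.9] [348.5 206.5 367.5 225.5] 199
   single [ 594.6 -139.5]
narrow side [374.4 276. ] [364.5 267.5 384.5 284.5] 291
   single [ 594.7 -138.8]
narrow [ 594.5 -139.3] [-0.08  0.03  0.06  0.15]
   pred bb [348.7 206.5 367.5 225.5]
   pred bb [364.4 267.3 384.6 285. ]
collar top [249.2 228.6] [239.5 218.5 258.5 238.5] 179Traceback (most recent call last):
  File "<stdin>", line 14, in <module>
  File "h.py", line 31, in mhullc
    ys,xs=np.nonzero(m); h=cv2.convexHull(np.c_[xs,ys].astype(np.float32)); mm=cv2.moments(h); return np.array([mm["m10"]/mm["m00"],mm["m01"]/mm["m00"]])
                                                                                                                ~~~~~~~~~^~~~~~~~~~
ZeroDivisionError: float division by zero
```

```bash
python3 - <<'E'
from h import *
I={n:cv2.imread(f"pics/{n}0.png") for n in P}
win={"top":(235,215,265,245),"side":(283,198,312,222)}
cs={}
for n in P:
    h=cv2.cvtColor(I[n],cv2.COLOR_BGR2HSV).astype(int)
    m=((h[...,0]<8)|(h[...,0]>172))&(h[...,1]>165)
    w=np.zeros_like(m);x0,y0,x1,y1=win[n];w[y0:y1,x0:x1]=1;m&=w
    ys,xs=np.nonzero(m);print(n,xs.min(),xs.max(),ys.min(),ys.max(),m.sum()); cs[n]=mhullc(m)
f=lambda q:cyl(q[0],q[1],q[2],22.5,12)
q,r=fit(cs,f,[543,109,70]);print("collar",q.round(1),r.round(2))
for n in P: print("   pred bb",bb(n,f(q)).round(1))
# tip
print(tri((248.5,227.3),(295.4,195)))
s=I["side"]
for n,(x0,x1,ys) in {"side":(284,310,range(190,216))}.items():
  for y in ys: print(y,s[y,x0:x1].astype(int).sum(1)//3)
E
```

```text
top 240 259 219 238 206
side 287 303 204 213 77
collar [545.7 113.5  75.4] [-0.01 -0.02 -0.03  0.03]
   pred bb [239.2 218.3 259.8 238.8]
   pred bb [286.1 202.2 304.4 215. ]
(array([544.14424507, 110.26455894, 120.24289329]), np.float64(2.668353311763627))
190 [183 184 182 182 181 180 180 181 181 179 176 173 139 176 188 188 186 184
 185 184 184 185 184 184 184 184]
191 [170 170 168 170 170 171 170 168 169 166 166 188 175 186 186 186 185 185
 184 186 186 186 186 186 185 187]
192 [158 160 157 157 159 159 156 156 151 150 181 187 187 187 185 186 185 185
 186 186 187 186 187 186 187 187]
193 [127 126 124 122 124 120 118 115 105 156 186 185 182 185 185 186 186 187
 186 186 186 187 187 188 186 188]
194 [ 84  82  82  79  77  71  70  66 105 171 202 202 186 180 182 186 185 187
 188 185 186 185 186 186 187 193]
195 [ 76 126  79  73 114 117 115 104 164 234 245 239 241 194 181 184 185 185
 185 187 184 186 186 187 190 197]
196 [116 143 122 121 138 135 130 141 220 239 242 233 235 209 219 186 184 185
 185 185 184 186 187 189 189 194]
197 [138 135 135 141 140 134 125 196 236 227 225 218 208 213 234 
[... 1343 characters left out ...]

 116  86  72 126 127 127 127 126]
210 [127 130 122  81  79 116 116 132 133 112 112 115 115 113 100 128 113 105
  83  75  73 129 131 129 130 129]
211 [125 127 128  84  83  90  94 102 103 113 115 115 116 114 106  93  93  88
  85  77  67 102 106 110 108 111]
212 [127 124 130 108  90  91  96  97  95  97  96  97  98  95  94  95  91  89
  82  91 114 112 115  72  71  79]
213 [128 126 125 124 117  97  95  97  96  96  95  95  94  94  92  87  90  88
 122 125 133 134 134 113 114 113]
214 [126 127 126 127 130 134  99  90 120 107 104 105 104 117 116 125  96  84
 113 136 134 130 131 134 134 133]
215 [124 126 126 126 133 120  84  80 159 160 165 169 167 162 158 141  87  82
  77 120 133 131 129 131 131 131]
```

```bash
python3 - <<'E'
from h import *
I={n:cv2.imread(f"pics/{n}0.png") for n in P}
t=I["top"]
h=cv2.cvtColor(t,cv2.COLOR_BGR2HSV).astype(int)
print(h[218:240,238:262,1]);
print(h[218:240,238:262,2]);
E
```

```text
[[ 93  89  88  90  91  92  99 102  92  81  65  63  49  29  18  26  27  24
   24  31  37  20  32  43]
 [ 90  87  87  91  95  99  87  65 124 157 175 181 167 126  96  91  38  11
   12  17  33  36  11  21]
 [ 88  87  91  97  92  66 137 181 187 191 192 192 192 187 178 181 169  86
   14  12  24  36  14  24]
 [ 89  91  99  94  67 155 188 197 197 194 191 194 193 193 192 191 191 176
  119  14  12  31  38  17]
 [ 91  98  97  64 160 190 196 185 161 153 143 169 180 194 191 188 189 190
  174 103  11  15  34  14]
 [ 98  99  66 145 191 197 175  86  25  39  39  43  64 159 193 190 187 188
  187 170  95  13  32  14]
 [ 81  53 106 184 197 181 101  25  18  27  31  25  27  71 175 193 188 187
  189 189 148   9  17  37]
 [ 29  31 111 188 194 142  57  20  17  19  25  35  28  30  98 188 194 189
  187 190 177  66   9  34]
 [ 25  63 149 192 187 109  23  17  17  19  18  31  33  27  33 141 195 192
  190 193 187 145   4  25]
 [ 27  99 184 194 184 102  20  18  17  18  17  33  36  29  25  92 192 193
  190 191 190 167  24   8]
 [ 26 107 191 192 189 142  63  25  27  27  33  36  33  31  23  78 176 192
  189 189 192 17
[... 2645 characters left out ...]
52 236 210 233 234 234 234 235 233 230 204 139 136 137 126 129 142
  178 210 125  48  58  65]
 [234 253 237 194 230 234 233 233 234 235 236 236 232 233 211 145 176 235
  224 164  71  41  59  65]
 [203 255 251 231 209 232 236 235 234 234 234 235 237 239 237 232 239 237
  166  84  40  53  61  66]
 [170 233 255 241 175 170 228 238 238 237 236 237 238 241 242 244 236 167
   84  38  49  64  66  64]
 [151 201 255 254 229 133 137 178 229 244 243 244 247 249 237 176 131  79
   38  45  57  66  65  61]
 [144 164 232 255 242 147 107 115 134 146 158 155 156 147 123  80  48  41
   52  59  62  64  63  64]
 [145 149 205 255 255 239 164 112 107 109 109  95  87  60  50  44  49  58
   62  63  61  61  77  95]]
```

```bash
python3 - <<'E'
from h import *
def arb(q): # visible part between collar top and tip
    x,y,zc,zt=q
    return np.vstack([cyl(x,y,zc+12,10,zt-6-zc-12),cyl(x,y,zt-6,10,6,4.5)])
def res(q):
    x,y,zc,zt=q; C=cyl(x,y,zc,22.5,12);A=arb(q)
    a=bb("top",C)-[239.3,218.3,259.6,238.7]
    b=bb("side",C)-[286.2,203.2,304.6,214.7]
    c=bb("top",A)-[243.4,222.4,252.7,231.9]
    d=bb("side",A)-[291.5,193.8,299.4,209]; d[3]*=0.3
    return np.r_[a,b,c,d]
r=least_squares(res,[545,112,78,118],loss="soft_l1")
print(r.x.round(2)); print(res(r.x).round(2))
J=r.jac;print(np.sqrt(np.diag(np.linalg.inv(J.T@J))).round(2))
E
```

```text
[546.36 113.86  74.2  118.81]
[-0.18 -0.2   0.07 -0.15  0.02 -0.72 -0.05  0.63 -0.33 -0.68  0.88  0.48
 -0.64  0.19 -0.01 -0.13]
[1.1  1.31 2.79 2.9 ]
```

Call:
play_rows(
  commands=[
    {"offset": [0, 0, 0], "twist": -7.18},
    {"offset": [0, 0, 0], "twist": -7.18},
    {"offset": [0, 0, 0], "twist": -7.17},
    {"offset": [-0.045, -0.015, 0], "twist": 0},
    {"offset": [-0.045, -0.02, 0], "twist": 0},
  ],
  jaw=0,
)

```text
time: 0.6
tool_pos: [282.7, 453.6, 404.5]
tcp_rot: [-3.142, -0.0, -3.138]
contact_force: [0.3, 0.7, 0.4]
grip_width: 91.8
```

Call:
play_rows(
  commands=[
    {"offset": [-0.03, -0.038, 0], "twist": 0},
    {"offset": [-0.03, -0.038, 0], "twist": 0},
    {"offset": [-0.03, -0.038, 0], "twist": 0},
    {"offset": [-0.03, -0.038, 0], "twist": 0},
    {"offset": [-0.03, -0.038, 0], "twist": 0},
  ],
)

```text
time: 1.1
tool_pos: [433.5, 261.6, 404.5]
tcp_rot: [-3.142, -0.001, -3.142]
contact_force: [0.5, 0.4, 0.7]
grip_width: 91.5
```

Call:
play_rows(
  commands=[
    {"offset": [-0.02, -0.045, 0], "twist": 0},
    {"offset": [-0.02, -0.045, 0], "twist": 0},
    {"offset": [-0.02, -0.045, 0], "twist": 0},
    {"offset": [-0.02, -0.045, 0], "twist": 0},
    {"offset": [-0.02, -0.045, 0], "twist": 0},
  ],
)

```text
time: 1.6
tool_pos: [533.0, 36.4, 404.5]
tcp_rot: [3.141, -0.0, 3.141]
contact_force: [1.5, 0.4, 0.5]
grip_width: 91.9
```

Call:
play_rows(
  commands=[
    {"offset": [0, -0.045, 0.01], "twist": 0},
    {"offset": [0, -0.045, 0.01], "twist": 0},
    {"offset": [0, -0.045, 0.01], "twist": 0},
    {"offset": [0, -0.045, 0.01], "twist": 0},
    {"offset": [0, -0.045, 0.01], "twist": 0},
  ],
)

```text
time: 2.1
tool_pos: [532.3, -188.4, 353.9]
tcp_rot: [3.141, -0.001, 3.141]
contact_force: [0.8, 0.4, 0.9]
grip_width: 91.8
```

Call:
play_rows(
  commands=[
    {"offset": [0, -0.035, 0.02], "twist": 0},
    {"offset": [0, -0.035, 0.025], "twist": 0},
    {"offset": [0, -0.035, 0.025], "twist": 0},
    {"offset": [0, -0.035, 0.025], "twist": 0},
    {"offset": [0, 0, 0.019], "twist": 0},
  ],
)

```text
time: 2.6
tool_pos: [531.7, -330.6, 238.4]
tcp_rot: [-3.141, -0.001, 3.138]
contact_force: [0.2, 0.1, -0.1]
grip_width: 92.1
```

```bash
python3 - <<'E'
from h import *
for n in P: cv2.imwrite(f"pics/{n}1.png",viewer.capture(n)[:,:,::-1])
o=status.get_obs(); print(o["tool_pos"],o["contact_force"])
c=lambda im,x,y,w,h,k:cv2.resize(im[y:y+h,x:x+w],None,fx=k,fy=k,interpolation=cv2.INTER_CUBIC)
t=cv2.imread("pics/top1.png");s=cv2.imread("pics/side1.png")
cv2.imwrite("pics/c3.png",np.hstack([c(t,380,180,130,130,3),c(s,350,220,130,130,3)]))
E
```

```text
[ 531.399164   -327.00707914  236.99368131] [-0.75424293  1.12915113 -0.18907678]
```

View pics/c3.png

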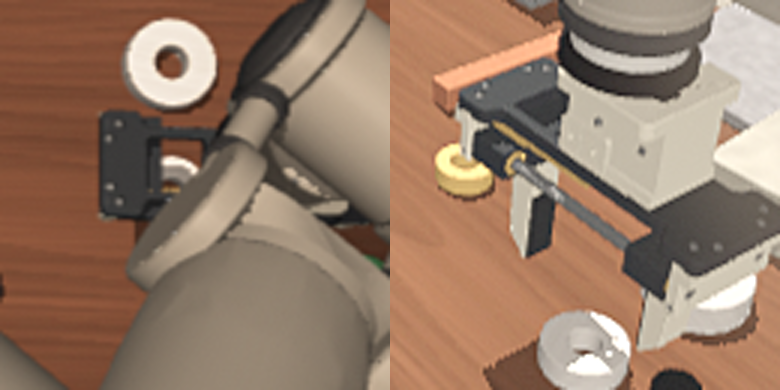

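The ring lies centred between the open jaws, at about (585,345) in the crop's side panel, so I descend.

Call:
play_rows(
  commands=[
    {"offset": [-0.001, 0, 0.02], "twist": 0},
    {"offset": [0, 0, 0.02], "twist": 0},
    {"offset": [0, 0, 0.01], "twist": 0},
    {"offset": [0, 0, 0.005], "twist": 0},
    {"offset": [0, 0, 0], "twist": 0},
  ],
)

```text
time: 3.2
tool_pos: [533.8, -326.3, 185.9]
tcp_rot: [3.141, -0.0, -3.141]
contact_force: [-0.6, 0.0, 0.0]
grip_width: 91.8
```

Call:
play_rows(
  commands=[
    {"offset": [0, 0, 0], "twist": 0},
    {"offset": [0, 0, 0], "twist": 0},
    {"offset": [0, 0, 0], "twist": 0},
    {"offset": [0, 0, 0], "twist": 0},
    {"offset": [0, 0, 0], "twist": 0},
  ],
  jaw=255,
)

```text
time: 3.7
tool_pos: [533.7, -326.7, 185.9]
tcp_rot: [-3.141, 0.0, 3.142]
contact_force: [-0.6, 1.1, 1.0]
grip_width: 56.5
```

Call:
play_rows(
  commands=[
    {"offset": [0, 0, 0], "twist": 0},
    {"offset": [0, 0, 0], "twist": 0},
    {"offset": [0, 0, 0], "twist": 0},
  ],
)

```text
time: 4.0
tool_pos: [533.7, -326.7, 185.9]
tcp_rot: [-3.141, 0.0, 3.142]
contact_force: [-0.1, 0.2, 2.3]
grip_width: 55.4
```

Call:
play_rows(
  commands=[
    {"offset": [0, 0, -0.01], "twist": 0},
    {"offset": [0, 0, -0.02], "twist": 0},
    {"offset": [0, 0, -0.03], "twist": 0},
    {"offset": [0, 0.01, -0.04], "twist": 0},
    {"offset": [0, 0.03, -0.02], "twist": 0},
  ],
)

```text
time: 4.5
tool_pos: [533.9, -288.4, 309.4]
tcp_rot: [-3.138, 0.005, 3.139]
contact_force: [0.6, 0.1, -0.5]
grip_width: 55.1
```

Call:
play_rows(
  commands=[
    {"offset": [-0.001, 0.04, -0.005], "twist": 0},
    {"offset": [-0.001, 0.045, -0.005], "twist": 0},
    {"offset": [-0.001, 0.045, -0.005], "twist": 0},
    {"offset": [-0.002, 0.045, -0.005], "twist": 0},
    {"offset": [-0.002, 0.045, 0], "twist": 0},
  ],
)

```text
time: 5.0
tool_pos: [540.5, -64.9, 327.0]
tcp_rot: [-3.141, 0.002, 3.141]
contact_force: [0.4, -1.0, 0.5]
grip_width: 55.1
```

Call:
play_rows(
  commands=[
    {"offset": [-0.001, 0.045, 0], "twist": 0},
    {"offset": [-0.001, 0.045, 0], "twist": 0},
    {"offset": [-0.001, 0.045, 0], "twist": 0},
    {"offset": [-0.002, 0.03, 0], "twist": 0},
    {"offset": [0, 0.013, 0], "twist": 0},
  ],
)

```text
time: 5.5
tool_pos: [545.3, 114.1, 326.2]
tcp_rot: [3.141, 0.0, -3.139]
contact_force: [0.2, 0.2, -0.4]
grip_width: 55.0
```

Call:
play_rows(
  commands=[
    {"offset": [0, 0, 0], "twist": 0},
  ],
)

```text
time: 5.6
tool_pos: [545.4, 112.7, 325.9]
tcp_rot: [3.142, 0.0, -3.139]
contact_force: [-0.0, -0.6, -1.0]
grip_width: 55.3
```

```bash
python3 - <<'E'
from h import *
for n in P: cv2.imwrite(f"pics/{n}2.png",viewer.capture(n)[:,:,::-1])
o=status.get_obs(); print(o["tool_pos"],o["contact_force"],o["moment"])
c=lambda im,x,y,w,h,k:cv2.resize(im[y:y+h,x:x+w],None,fx=k,fy=k,interpolation=cv2.INTER_CUBIC)
t=cv2.imread("pics/top2.png");s=cv2.imread("pics/side2.png")
cv2.imwrite("pics/c4.png",np.hstack([c(t,200,180,100,100,4),c(s,245,150,100,100,4)]))
E
```

```text
[545.63674787 110.55344714 325.79154197] [ 0.14042357 -0.10752813 -0.66151728] [ 0.03062826 -0.00065617 -0.05945608]
```

View pics/c4.png

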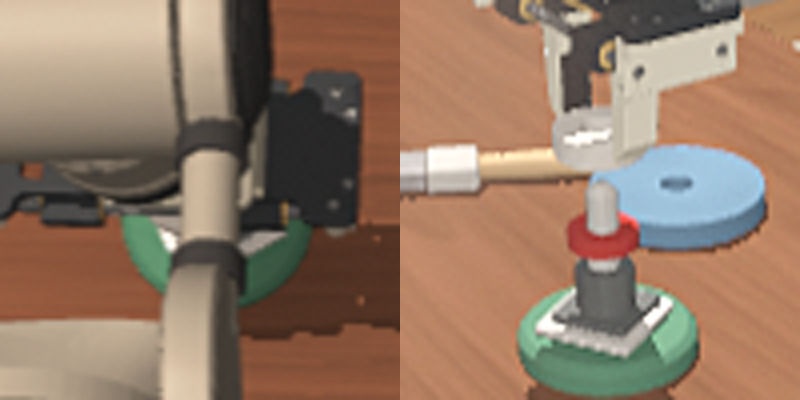

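```bash
python3 - <<'E'
from h import *
o=status.get_obs(); print(o["tool_pos"],o["tcp_rot"],o["time"])
R=cv2.Rodrigues(P["side"]["rvec"])[0]; print("side cam right axis",R[0].round(2),"fwd",R[2].round(2))
p=o["tool_pos"]
for y in (110.5,114): print(bb("side",cyl(545.6,y,p[2]-186,28,18)).round(1))
s=cv2.imread("pics/side2.png")
c=s[168:202,272:322];cv2.imwrite("pics/c5.png",cv2.resize(c,None,fx=14,fy=14,interpolation=cv2.INTER_NEAREST))
g=s.astype(int).sum(2)//3
for y in range(176,194,2): print(y,g[y,276:320])
E
```

```text
[545.63674787 110.55344714 325.79154197] [-3.14105707e+00 -1.18850032e-04  3.14155447e+00] 5.7
side cam right axis [ 0.82 -0.58  0.01] fwd [ 0.49  0.69 -0.53]
[283.  175.9 306.7 192.7]
[282.2 175.4 305.9 192.2]
176 [143 141 138 140 141 140 150 187 193 146  70  62  58  57  88 101  93 171
 161 158 156 162 185 184 183 193 195 195 194 195 195 196 199 169 140 140
 143 142 138 134 135 136 135 135]
178 [142 143 141 141 141 137 136 146 188 183 151 164 193 185 184 182 180 178
 177 176 175 174 184 184 182 202 195 194 194 194 195 197 201 162 138 138
 139 137 138 143 144 141 137 137]
180 [140 140 143 144 142 141 136 158 181 178 178 178 178 178 173 182 193 199
 200 199 200 196 183 182 181 198 194 194 195 194 194 196 203 152 140 141
 142 142 142 138 138 135 140 137]
182 [138 140 138 138 141 142 138 180 177 178 176 175 173 169 151 164 197 187
 189 190 219 225 183 183 180 200 195 194 194 194 195 196 202 145 135 136
 140 142 143 144 143 143 140 139]
184 [141 140 138 139 137 136 134 164 177 180 239 251 248 255 255 255 255 240
 236 237 241 177 179 183 181 200 195 194 194 195 197 198 204 160 140 138
 140 137 136 140 141 142 142 142]
186 [135 133 133 130 129 130 126 158 171 179 180 181 200 219 186 183 186 190
 194 195 196 201 187 184 182 205 194 187 181 176 160 165 157 155 173 173
 172 172 189 193 193 174 173 178]
188 [219 220 226 226 225 226 235 199 170 179 185 189 193 192 192 194 197 198
 198 199 197 196 187 185 173 155 149 153 154 159 181 190 189 189 192 191
 192 192 193 193 194 196 196 197]
190 [196 195 194 193 192 192 192 194 184 181 191 190 191 191 194 198 198 199
 198 197 197 197 189 178 180 179 180 173 186 187 192 190 191 191 190 190
 192 192 192 193 195 195 196 195]
192 [168 166 167 167 167 165 166 165 165 166 164 165 174 179 186 186 187 187
 194 193 192 193 196 194 191 187 193 194 193 192 194 193 193 194 196 194
 195 197 196 197 196 195 195 197]
```

View pics/c5.png

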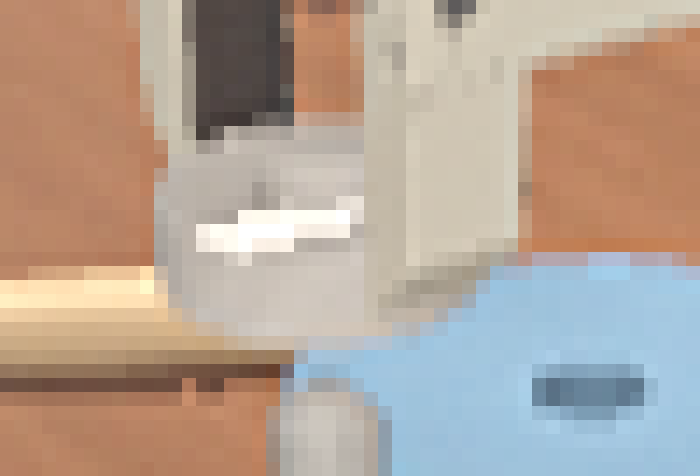

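The held ring's left edge is at column 282.6 in the side view. That puts it about 1 mm off TCP in -x. I correct by +1.7 in x and +3 in y, then feel down.

Call:
play_rows(
  commands=[
    {"offset": [-0.0017, 0.003, 0], "twist": 0},
    {"offset": [0, 0, 0.007], "twist": 0},
    {"offset": [0, 0, 0.007], "twist": 0},
    {"offset": [0, 0, 0], "twist": 0},
    {"offset": [0, 0, 0], "twist": 0},
  ],
)

```text
time: 6.2
tool_pos: [547.3, 114.1, 311.3]
tcp_rot: [-3.142, -0.001, 3.141]
contact_force: [0.2, 0.7, -1.6]
grip_width: 55.2
```

```bash
python3 - <<'E'
from h import *
n="side";s=viewer.capture(n)[:,:,::-1];cv2.imwrite("pics/side3.png",s)
o=status.get_obs(); print(o["tool_pos"],o["contact_force"],o["moment"])
c=s[170:216,270:320];cv2.imwrite("pics/c6.png",cv2.resize(c,None,fx=12,fy=12,interpolation=cv2.INTER_NEAREST))
E
```

```text
[547.39604161 114.16580585 311.58557712] [-0.55403881 -0.44150908 -0.69281981] [-0.00556691 -0.0003227   0.05067002]
```

View pics/c6.png

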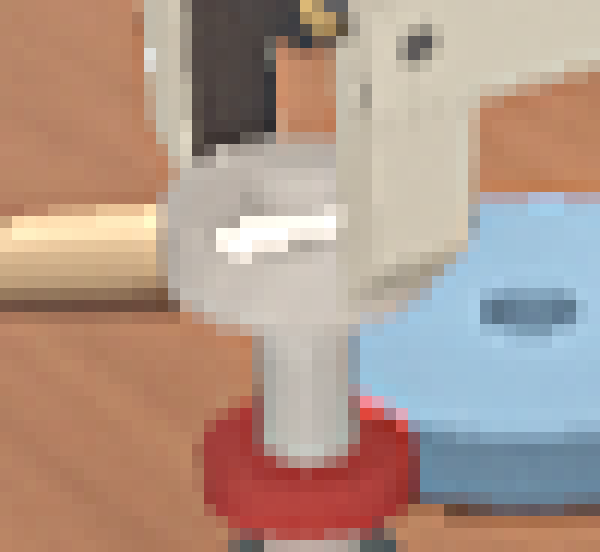

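Call:
play_rows(
  commands=[
    {"offset": [0, 0, 0.003], "twist": 0},
    {"offset": [0, 0, 0.002], "twist": 0},
    {"offset": [0, 0, 0], "twist": 0},
  ],
)

```text
time: 6.55
tool_pos: [547.2, 114.4, 306.4]
tcp_rot: [3.142, -0.001, -3.142]
contact_force: [-0.8, 1.6, -0.5]
grip_width: 55.5
```

Call:
play_rows(
  commands=[
    {"offset": [0, 0, 0.002], "twist": 0},
    {"offset": [0, 0, 0], "twist": 0},
  ],
)

```text
time: 6.75
tool_pos: [547.3, 114.4, 304.5]
tcp_rot: [3.142, -0.0, -3.142]
contact_force: [-0.6, 0.1, -0.7]
grip_width: 55.6
```

Call:
play_rows(
  commands=[
    {"offset": [0, 0, 0.002], "twist": 0},
    {"offset": [0, 0, 0], "twist": 0},
  ],
)

```text
time: 6.95
tool_pos: [547.3, 114.4, 302.5]
tcp_rot: [3.142, -0.0, 3.142]
contact_force: [-0.7, 0.6, -1.0]
grip_width: 55.6
```

Call:
play_rows(
  commands=[
    {"offset": [0, 0, 0.0015], "twist": 0},
    {"offset": [0, 0, 0], "twist": 0},
  ],
)

```text
time: 7.15
tool_pos: [547.3, 114.4, 301.0]
tcp_rot: [3.142, -0.0, 3.142]
contact_force: [0.4, 0.6, -0.4]
grip_width: 55.2
```

Ring bottom is at about 115 mm with no contact so far. I keep going in small steps.

Call:
play_rows(
  commands=[
    {"offset": [0, 0, 0.0015], "twist": 0},
    {"offset": [0, 0, 0], "twist": 0},
  ],
)

```text
time: 7.35
tool_pos: [547.3, 114.4, 299.5]
tcp_rot: [3.142, -0.0, 3.142]
contact_force: [-0.2, 0.1, -0.9]
grip_width: 55.5
```

Call:
play_rows(
  commands=[
    {"offset": [0, 0, 0.0015], "twist": 0},
    {"offset": [0, 0, 0], "twist": 0},
  ],
)

```text
time: 7.55
tool_pos: [547.3, 114.4, 298.0]
tcp_rot: [3.142, -0.0, 3.142]
contact_force: [-0.5, -0.1, -1.5]
grip_width: 55.3
```

Call:
play_rows(
  commands=[
    {"offset": [0, 0, 0.0015], "twist": 0},
    {"offset": [0, 0, 0], "twist": 0},
  ],
)

```text
time: 7.75
tool_pos: [547.3, 114.4, 296.5]
tcp_rot: [3.142, -0.0, 3.142]
contact_force: [0.0, -0.9, -1.1]
grip_width: 55.2
```

Call:
play_rows(
  commands=[
    {"offset": [0, 0, 0.001], "twist": 0},
    {"offset": [0, 0, 0], "twist": 0},
  ],
)

```text
time: 7.95
tool_pos: [547.3, 114.4, 295.6]
tcp_rot: [3.142, -0.0, 3.142]
contact_force: [-0.6, -0.4, -0.6]
grip_width: 55.3
```

```bash
python3 - <<'E'
from h import *
n="side";s=viewer.capture(n)[:,:,::-1];cv2.imwrite("pics/side4.png",s)
o=status.get_obs(); print(o["tool_pos"],o["contact_force"],o["moment"])
c=s[170:216,270:320];cv2.imwrite("pics/c7.png",cv2.resize(c,None,fx=12,fy=12,interpolation=cv2.INTER_NEAREST))
E
```

```text
[547.33706355 114.37705358 295.66607402] [ 0.29296175  0.57694297 -1.14303674] [ 0.02083396  0.00957938 -0.00986604]
```

View pics/c7.png

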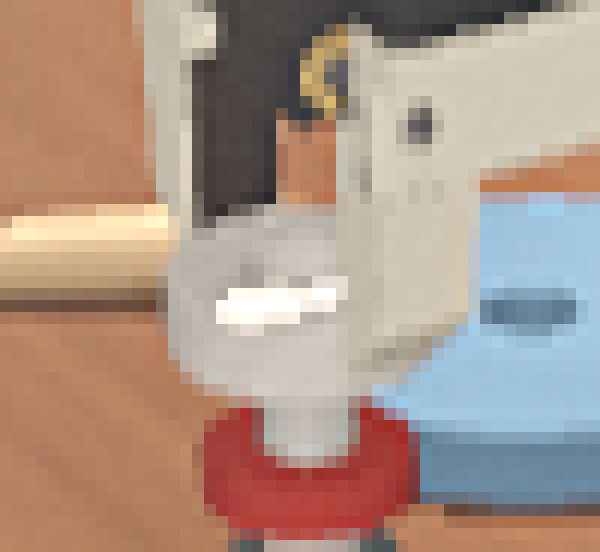

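Call:
play_rows(
  commands=[
    {"offset": [0, 0, 0.001], "twist": 0},
    {"offset": [0, 0, 0], "twist": 0},
  ],
)

```text
time: 8.2
tool_pos: [547.3, 114.4, 294.6]
tcp_rot: [3.142, -0.0, 3.142]
contact_force: [-0.1, -0.5, -0.6]
grip_width: 55.4
```

Call:
play_rows(
  commands=[
    {"offset": [0, 0, 0.001], "twist": 0},
    {"offset": [0, 0, 0], "twist": 0},
  ],
)

```text
time: 8.4
tool_pos: [547.3, 114.4, 293.6]
tcp_rot: [3.142, -0.0, -3.142]
contact_force: [-0.4, -0.2, -1.4]
grip_width: 55.2
```

Call:
play_rows(
  commands=[
    {"offset": [0, 0, 0.001], "twist": 0},
    {"offset": [0, 0, 0], "twist": 0},
  ],
)

```text
time: 8.6
tool_pos: [547.3, 114.4, 292.6]
tcp_rot: [3.142, -0.0, 3.142]
contact_force: [0.2, -0.4, -1.1]
grip_width: 55.3
```

Call:
play_rows(
  commands=[
    {"offset": [0, 0, 0.001], "twist": 0},
    {"offset": [0, 0, 0], "twist": 0},
  ],
)

```text
time: 8.8
tool_pos: [547.3, 114.4, 291.6]
tcp_rot: [3.142, -0.0, -3.142]
contact_force: [0.6, -0.4, -1.1]
grip_width: 55.4
```

Call:
play_rows(
  commands=[
    {"offset": [0, 0, 0.001], "twist": 0},
    {"offset": [0, 0, 0.001], "twist": 0},
    {"offset": [0, 0, 0], "twist": 0},
  ],
)

```text
time: 9.1
tool_pos: [547.3, 114.4, 289.6]
tcp_rot: [3.142, -0.0, 3.142]
contact_force: [0.5, -0.6, -0.8]
grip_width: 55.4
```

Call:
play_rows(
  commands=[
    {"offset": [0, 0, 0.001], "twist": 0},
    {"offset": [0, 0, 0.001], "twist": 0},
    {"offset": [0, 0, 0], "twist": 0},
  ],
)

```text
time: 9.4
tool_pos: [547.3, 114.4, 287.6]
tcp_rot: [3.142, -0.0, 3.142]
contact_force: [0.0, 0.0, -0.4]
grip_width: 55.5
```

Call:
play_rows(
  commands=[
    {"offset": [0, 0, 0.001], "twist": 0},
    {"offset": [0, 0, 0.001], "twist": 0},
    {"offset": [0, 0, 0], "twist": 0},
  ],
)

```text
time: 9.7
tool_pos: [547.3, 114.4, 285.6]
tcp_rot: [3.142, -0.0, 3.142]
contact_force: [-0.4, 0.4, -0.9]
grip_width: 55.7
```

Call:
play_rows(
  commands=[
    {"offset": [0, 0, 0.001], "twist": 0},
    {"offset": [0, 0, 0.001], "twist": 0},
    {"offset": [0, 0, 0], "twist": 0},
  ],
)

```text
time: 10.0
tool_pos: [547.3, 114.4, 283.5]
tcp_rot: [3.142, -0.0, 3.142]
contact_force: [-0.1, -0.6, -0.4]
grip_width: 55.2
```

Call:
play_rows(
  commands=[
    {"offset": [0, 0, 0.001], "twist": 0},
    {"offset": [0, 0, 0.001], "twist": 0},
    {"offset": [0, 0, 0.001], "twist": 0},
    {"offset": [0, 0, 0], "twist": 0},
  ],
)

```text
time: 10.4
tool_pos: [547.3, 114.4, 280.5]
tcp_rot: [3.142, -0.0, 3.142]
contact_force: [-0.7, 0.4, -0.4]
grip_width: 55.5
```

Call:
play_rows(
  commands=[
    {"offset": [0, 0, 0.001], "twist": 0},
    {"offset": [0, 0, 0.001], "twist": 0},
    {"offset": [0, 0, 0], "twist": 0},
  ],
)

```text
time: 10.7
tool_pos: [547.3, 114.4, 278.6]
tcp_rot: [3.142, -0.0, 3.142]
contact_force: [-0.2, -0.5, -0.5]
grip_width: 55.5
```

Call:
play_rows(
  commands=[
    {"offset": [0, 0, 0.001], "twist": 0},
    {"offset": [0, 0, 0.001], "twist": 0},
    {"offset": [0, 0, 0], "twist": 0},
  ],
)

```text
time: 11.0
tool_pos: [547.3, 114.4, 276.6]
tcp_rot: [3.142, -0.0, 3.142]
contact_force: [0.1, 0.0, -0.2]
grip_width: 55.4
```

Call:
play_rows(
  commands=[
    {"offset": [0, 0, 0.001], "twist": 0},
    {"offset": [0, 0, 0], "twist": 0},
  ],
)

```text
time: 11.2
tool_pos: [547.3, 114.3, 275.6]
tcp_rot: [3.142, -0.0, 3.141]
contact_force: [0.2, 0.1, -0.8]
grip_width: 55.7
```

Call:
play_rows(
  commands=[
    {"offset": [0, 0, 0.001], "twist": 0},
    {"offset": [0, 0, 0], "twist": 0},
  ],
)

```text
time: 11.4
tool_pos: [547.3, 114.4, 274.6]
tcp_rot: [3.142, -0.0, 3.142]
contact_force: [-0.1, 0.2, -0.7]
grip_width: 55.1
```

Call:
play_rows(
  commands=[
    {"offset": [0, 0, 0.001], "twist": 0},
    {"offset": [0, 0, 0], "twist": 0},
  ],
)

```text
time: 11.6
tool_pos: [547.3, 114.4, 273.6]
tcp_rot: [3.142, -0.0, 3.142]
contact_force: [0.3, 0.6, -1.3]
grip_width: 55.4
```

```bash
python3 - <<'E'
from h import *
n="side";s=viewer.capture(n)[:,:,::-1];cv2.imwrite("pics/side5.png",s)
o=status.get_obs(); print(o["tool_pos"],o["contact_force"],o["moment"])
c=s[170:226,270:320];cv2.imwrite("pics/c8.png",cv2.resize(c,None,fx=10,fy=10,interpolation=cv2.INTER_NEAREST))
E
```

```text
[547.32407519 114.36691062 273.61187022] [-0.16443292  0.33169093 -1.07015598] [ 0.01135688 -0.01273845 -0.00643937]
```

View pics/c8.png

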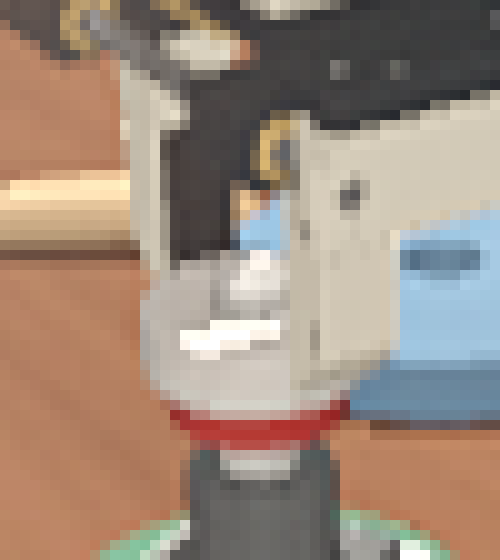

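The side view shows the arbor tip at about (295,196) poking up through the ring's bore, with the collar just below. The spacer is threaded and nearly seated.

Call:
play_rows(
  commands=[
    {"offset": [0, 0, 0.001], "twist": 0},
    {"offset": [0, 0, 0], "twist": 0},
  ],
)

```text
time: 11.85
tool_pos: [547.4, 114.4, 273.0]
tcp_rot: [3.141, 0.0, 3.142]
contact_force: [-0.3, -0.3, 1.2]
grip_width: 55.1
```

Call:
play_rows(
  commands=[
    {"offset": [0, 0, 0.0007], "twist": 0},
    {"offset": [0, 0, 0], "twist": 0},
  ],
)

```text
time: 12.05
tool_pos: [547.4, 114.4, 272.7]
tcp_rot: [3.141, 0.001, -3.142]
contact_force: [-2.2, 0.8, 5.3]
grip_width: 55.0
```

Call:
play_rows(
  commands=[
    {"offset": [0, 0, 0.0007], "twist": 0},
    {"offset": [0, 0, 0], "twist": 0},
  ],
)

```text
time: 12.25
tool_pos: [547.4, 114.4, 272.1]
tcp_rot: [3.142, 0.001, -3.142]
contact_force: [-1.6, -0.2, 5.9]
grip_width: 55.4
```

Call:
play_rows(
  commands=[
    {"offset": [0, 0, -0.0012], "twist": 0},
    {"offset": [0, 0, 0], "twist": 0},
  ],
)

```text
time: 12.45
tool_pos: [547.4, 114.4, 272.5]
tcp_rot: [3.141, 0.0, 3.142]
contact_force: [0.4, 0.5, -1.2]
grip_width: 55.5
```

Call:
play_rows(
  commands=[
    {"offset": [0, 0, 0], "twist": 0},
    {"offset": [0, 0, 0], "twist": 0},
    {"offset": [0, 0, 0], "twist": 0},
    {"offset": [0, 0, 0], "twist": 0},
    {"offset": [0, 0, 0], "twist": 0},
  ],
  jaw=0,
)

```text
time: 12.95
tool_pos: [547.4, 114.4, 272.5]
tcp_rot: [3.141, 0.0, 3.141]
contact_force: [-0.3, -0.0, 0.5]
grip_width: 89.6
```

Call:
play_rows(
  commands=[
    {"offset": [0, 0, -0.01], "twist": 0},
    {"offset": [0, 0, -0.03], "twist": 0},
    {"offset": [0, 0, -0.03], "twist": 0},
    {"offset": [0, -0.01, -0.03], "twist": 0},
    {"offset": [0, -0.04, 0], "twist": 0},
  ],
)

```text
time: 13.45
tool_pos: [548.0, 66.2, 377.9]
tcp_rot: [3.141, 0.01, -3.137]
contact_force: [-0.1, -0.9, -0.1]
grip_width: 91.8
```

Call:
play_rows(
  commands=[
    {"offset": [-0.009, -0.04, 0.01], "twist": 0},
    {"offset": [-0.009, -0.04, 0.025], "twist": 0},
    {"offset": [-0.009, -0.04, 0.03], "twist": 0},
    {"offset": [-0.009, -0.04, 0.03], "twist": 0},
    {"offset": [-0.01, -0.04, 0.03], "twist": 0},
  ],
)

```text
time: 13.95
tool_pos: [593.1, -135.2, 248.9]
tcp_rot: [-3.141, 0.001, 3.142]
contact_force: [0.4, 0.1, -0.2]
grip_width: 91.2
```

Call:
play_rows(
  commands=[
    {"offset": [0, 0, 0], "twist": 0},
    {"offset": [0, 0, 0], "twist": 0},
  ],
)

```text
time: 14.15
tool_pos: [592.8, -134.4, 248.7]
tcp_rot: [3.141, -0.001, 3.139]
contact_force: [0.8, 0.6, 0.8]
grip_width: 91.5
```

```bash
python3 - <<'E'
from h import *
for n in P: cv2.imwrite(f"pics/{n}6.png",viewer.capture(n)[:,:,::-1])
o=status.get_obs(); print(o["tool_pos"],o["tcp_rot"],o["contact_force"])
c=lambda im,x,y,w,h,k:cv2.resize(im[y:y+h,x:x+w],None,fx=k,fy=k,interpolation=cv2.INTER_CUBIC)
t=cv2.imread("pics/top6.png");s=cv2.imread("pics/side6.png")
cv2.imwrite("pics/c9.png",np.hstack([c(t,220,160,170,120,2.5),c(s,265,180,150,120,2.5)]))
E
```

```text
[ 593.0815939  -132.82390143  250.3067188 ] [-3.14146994e+00  1.50622036e-03 -3.14106197e+00] [-0.78483746 -0.01476373  0.32615921]
```

View pics/c9.png

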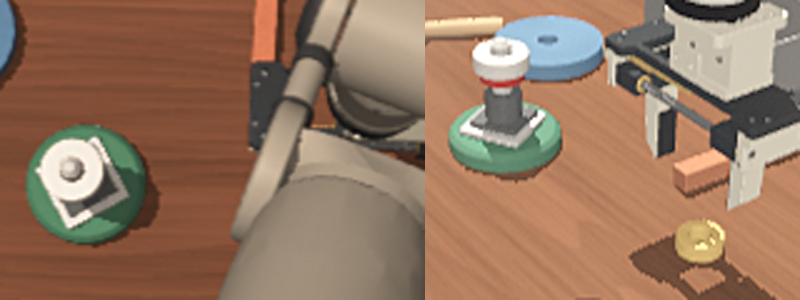

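Call:
play_rows(
  commands=[
    {"offset": [-0.0014, -0.006, 0.015], "twist": 0},
    {"offset": [0, 0, 0.025], "twist": 0},
    {"offset": [0, 0, 0.012], "twist": 0},
    {"offset": [0, 0, 0], "twist": 0},
    {"offset": [0, 0, 0], "twist": 0},
  ],
)

```text
time: 14.75
tool_pos: [594.5, -139.3, 197.4]
tcp_rot: [-3.142, 0.0, -3.141]
contact_force: [0.3, -0.2, 1.1]
grip_width: 91.8
```

Call:
play_rows(
  commands=[
    {"offset": [0, 0, 0], "twist": 0},
    {"offset": [0, 0, 0], "twist": 0},
  ],
)

```text
time: 14.95
tool_pos: [594.6, -139.6, 198.1]
tcp_rot: [-3.141, 0.002, -3.141]
contact_force: [0.2, -0.0, -0.0]
grip_width: 91.5
```

```bash
python3 - <<'E'
from h import *
for n in ["side"]: cv2.imwrite(f"pics/{n}7.png",viewer.capture(n)[:,:,::-1])
o=status.get_obs(); print(o["tool_pos"],o["tcp_rot"],o["contact_force"])
c=lambda im,x,y,w,h,k:cv2.resize(im[y:y+h,x:x+w],None,fx=k,fy=k,interpolation=cv2.INTER_CUBIC)
s=cv2.imread("pics/side7.png")
cv2.imwrite("pics/c10.png",np.hstack([c(s,310,220,130,100,5)]))
E
```

```text
[ 594.52629268 -139.61784632  197.9298853 ] [-3.14113223e+00  1.51744982e-03 -3.14154960e+00] [ 0.21890159 -0.06199487  0.40362493]
```

View pics/c10.png

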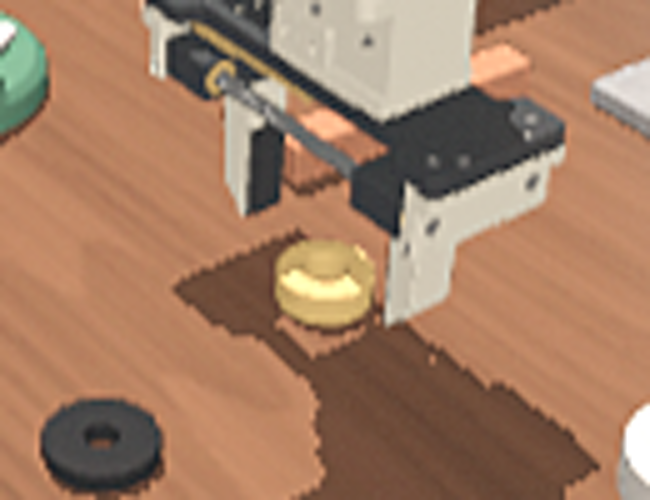

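The brass ring sits centred between the jaws, at about (325,283) in the crop. I descend to TCP z 184 and grip.

Call:
play_rows(
  commands=[
    {"offset": [0, 0.0005, 0.008], "twist": 0},
    {"offset": [0, 0, 0.006], "twist": 0},
    {"offset": [0, 0, 0], "twist": 0},
    {"offset": [0, 0, 0], "twist": 0},
  ],
)

```text
time: 15.4
tool_pos: [594.2, -139.1, 182.6]
tcp_rot: [3.141, -0.001, 3.141]
contact_force: [0.2, -0.2, 0.9]
grip_width: 91.9
```

Call:
play_rows(
  commands=[
    {"offset": [0, 0, 0], "twist": 0},
    {"offset": [0, 0, 0], "twist": 0},
    {"offset": [0, 0, 0], "twist": 0},
    {"offset": [0, 0, 0], "twist": 0},
    {"offset": [0, 0, 0], "twist": 0},
  ],
  jaw=255,
)

```text
time: 15.9
tool_pos: [594.3, -139.1, 183.1]
tcp_rot: [3.142, 0.0, -3.142]
contact_force: [-0.2, 0.7, 0.4]
grip_width: 56.6
```

Call:
play_rows(
  commands=[
    {"offset": [0, 0, 0], "twist": 0},
    {"offset": [0, 0, 0], "twist": 0},
    {"offset": [0, 0, 0], "twist": 0},
    {"offset": [0, 0, 0], "twist": 0},
  ],
)

```text
time: 16.3
tool_pos: [594.3, -139.0, 183.1]
tcp_rot: [3.141, 0.0, -3.142]
contact_force: [0.5, 0.4, 0.3]
grip_width: 42.4
```

Call:
play_rows(
  commands=[
    {"offset": [0, 0, -0.015], "twist": 0},
    {"offset": [0, 0, -0.03], "twist": 0},
    {"offset": [0, 0.003, -0.04], "twist": 0},
    {"offset": [0.004, 0.02, -0.04], "twist": 0},
    {"offset": [0.0085, 0.04, -0.017], "twist": 0},
  ],
)

```text
time: 16.8
tool_pos: [582.5, -77.6, 330.2]
tcp_rot: [-3.139, 0.008, 3.138]
contact_force: [1.1, 0.1, -2.1]
grip_width: 42.9
```

Call:
play_rows(
  commands=[
    {"offset": [0.008, 0.04, 0], "twist": 0},
    {"offset": [0.008, 0.04, 0], "twist": 0},
    {"offset": [0.008, 0.04, 0], "twist": 0},
    {"offset": [0.008, 0.04, 0], "twist": 0},
    {"offset": [0.004, 0.03, 0], "twist": 0},
  ],
)

```text
time: 17.3
tool_pos: [544.7, 116.1, 326.2]
tcp_rot: [3.141, 0.001, -3.141]
contact_force: [1.4, 0.5, -0.8]
grip_width: 42.4
```

Call:
play_rows(
  commands=[
    {"offset": [0, 0, 0], "twist": 0},
    {"offset": [0, 0, 0], "twist": 0},
    {"offset": [0, 0, 0], "twist": 0},
    {"offset": [0, 0, 0], "twist": 0},
  ],
)

```text
time: 17.7
tool_pos: [546.0, 112.8, 325.3]
tcp_rot: [-3.142, 0.0, 3.14]
contact_force: [-0.3, 0.6, -1.6]
grip_width: 42.9
```

Call:
play_rows(
  commands=[
    {"offset": [0.0002, 0.0015, 0.007], "twist": 0},
    {"offset": [0, 0, 0.007], "twist": 0},
    {"offset": [0, 0, 0], "twist": 0},
    {"offset": [0, 0, 0], "twist": 0},
  ],
)

```text
time: 18.1
tool_pos: [545.6, 115.2, 310.6]
tcp_rot: [-3.142, -0.001, 3.141]
contact_force: [-0.2, -0.5, -1.3]
grip_width: 42.8
```

```bash
python3 - <<'E'
from h import *
n="side";s=viewer.capture(n)[:,:,::-1];cv2.imwrite("pics/side8.png",s)
o=status.get_obs(); print(o["tool_pos"],o["contact_force"],o["moment"])
p=o["tool_pos"]
print("pred narrow bb",bb("side",cyl(p[0]+.3,p[1],p[2]-183,22,16)).round(1))
print("pred wide bb at 546,114.4",bb("side",cyl(546,114.4,87.2,28,18)).round(1))
c=s[170:220,270:320];cv2.imwrite("pics/c11.png",cv2.resize(c,None,fx=12,fy=12,interpolation=cv2.INTER_NEAREST))
E
```

```text
[545.64154779 115.33450116 310.86471078] [ 0.39938675 -0.52397129 -1.52071405] [0.0016113  0.00932041 0.00737354]
pred narrow bb [284.9 181.4 303.4 195.3]
pred wide bb at 546,114.4 [283.4 194.7 306.4 211.7]
```

View pics/c11.png

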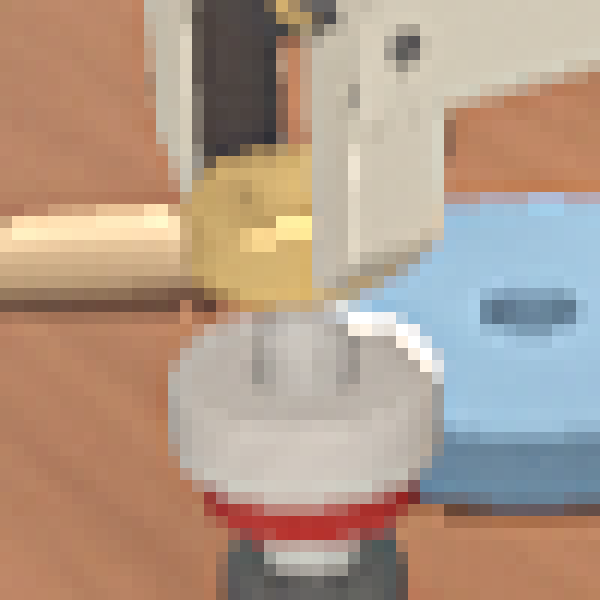

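The wide ring spans columns 283.5–306.4, exactly as predicted for an axis at (546, 114.4). The brass ring is about 0.5 px left, so I correct by y −0.9 and x +0.3, then descend by feel.

Call:
play_rows(
  commands=[
    {"offset": [-0.0003, -0.0009, 0.004], "twist": 0},
    {"offset": [0, 0, 0.003], "twist": 0},
    {"offset": [0, 0, 0], "twist": 0},
    {"offset": [0, 0, 0], "twist": 0},
  ],
)

```text
time: 18.55
tool_pos: [545.9, 114.5, 304.0]
tcp_rot: [3.142, -0.0, 3.142]
contact_force: [0.3, -0.8, -0.9]
grip_width: 42.7
```

Call:
play_rows(
  commands=[
    {"offset": [0, 0, 0.001], "twist": 0},
    {"offset": [0, 0, 0.001], "twist": 0},
    {"offset": [0, 0, 0], "twist": 0},
  ],
)

```text
time: 18.85
tool_pos: [545.8, 114.5, 302.0]
tcp_rot: [3.142, -0.0, -3.141]
contact_force: [-0.0, -0.1, -1.3]
grip_width: 42.6
```

Call:
play_rows(
  commands=[
    {"offset": [0, 0, 0.001], "twist": 0},
    {"offset": [0, 0, 0.001], "twist": 0},
    {"offset": [0, 0, 0], "twist": 0},
  ],
)

```text
time: 19.15
tool_pos: [545.8, 114.5, 299.9]
tcp_rot: [3.142, -0.0, 3.142]
contact_force: [0.2, -0.6, -1.3]
grip_width: 42.5
```

Call:
play_rows(
  commands=[
    {"offset": [0, 0, 0.001], "twist": 0},
    {"offset": [0, 0, 0], "twist": 0},
  ],
)

```text
time: 19.35
tool_pos: [545.8, 114.5, 299.0]
tcp_rot: [3.142, -0.0, 3.142]
contact_force: [-0.5, 0.0, -1.5]
grip_width: 42.6
```

Call:
play_rows(
  commands=[
    {"offset": [0, 0, 0.001], "twist": 0},
    {"offset": [0, 0, 0], "twist": 0},
  ],
)

```text
time: 19.55
tool_pos: [545.8, 114.5, 297.9]
tcp_rot: [3.142, -0.0, -3.142]
contact_force: [0.5, -0.3, -1.5]
grip_width: 42.6
```

Call:
play_rows(
  commands=[
    {"offset": [0, 0, 0.001], "twist": 0},
    {"offset": [0, 0, 0], "twist": 0},
  ],
)

```text
time: 19.75
tool_pos: [545.8, 114.5, 296.9]
tcp_rot: [3.142, -0.0, -3.142]
contact_force: [0.8, -0.3, -1.9]
grip_width: 42.6
```

Call:
play_rows(
  commands=[
    {"offset": [0, 0, 0.001], "twist": 0},
    {"offset": [0, 0, 0], "twist": 0},
  ],
)

```text
time: 19.95
tool_pos: [545.9, 114.5, 295.9]
tcp_rot: [3.142, -0.0, 3.142]
contact_force: [0.1, 0.7, -1.2]
grip_width: 42.9
```

Call:
play_rows(
  commands=[
    {"offset": [0, 0, 0.001], "twist": 0},
    {"offset": [0, 0, 0], "twist": 0},
  ],
)

```text
time: 20.15
tool_pos: [545.8, 114.5, 294.9]
tcp_rot: [3.142, -0.0, 3.141]
contact_force: [-0.3, 0.5, -1.2]
grip_width: 42.6
```

Call:
play_rows(
  commands=[
    {"offset": [0, 0, 0.001], "twist": 0},
    {"offset": [0, 0, 0], "twist": 0},
  ],
)

```text
time: 20.35
tool_pos: [545.9, 114.5, 293.9]
tcp_rot: [3.141, -0.0, 3.142]
contact_force: [0.1, -0.7, -0.9]
grip_width: 42.8
```

Call:
play_rows(
  commands=[
    {"offset": [0, 0, 0.001], "twist": 0},
    {"offset": [0, 0, 0], "twist": 0},
  ],
)

```text
time: 20.55
tool_pos: [545.8, 114.5, 292.9]
tcp_rot: [3.142, -0.0, 3.142]
contact_force: [0.9, 0.2, -1.1]
grip_width: 42.4
```

Call:
play_rows(
  commands=[
    {"offset": [0, 0, 0.001], "twist": 0},
    {"offset": [0, 0, 0], "twist": 0},
  ],
)

```text
time: 20.75
tool_pos: [545.8, 114.5, 291.9]
tcp_rot: [3.142, -0.0, 3.142]
contact_force: [-0.7, -0.3, -1.5]
grip_width: 43.2
```

Call:
play_rows(
  commands=[
    {"offset": [0, 0, 0.001], "twist": 0},
    {"offset": [0, 0, 0], "twist": 0},
  ],
)

```text
time: 20.95
tool_pos: [545.8, 114.5, 290.9]
tcp_rot: [3.142, -0.0, 3.142]
contact_force: [0.4, 0.1, -0.4]
grip_width: 42.6
```

Call:
play_rows(
  commands=[
    {"offset": [0, 0, 0.001], "twist": 0},
    {"offset": [0, 0, 0], "twist": 0},
  ],
)

```text
time: 21.15
tool_pos: [545.8, 114.5, 289.9]
tcp_rot: [3.142, -0.0, 3.142]
contact_force: [-0.1, -0.3, -1.6]
grip_width: 42.7
```

Call:
play_rows(
  commands=[
    {"offset": [0, 0, 0.001], "twist": 0},
    {"offset": [0, 0, 0], "twist": 0},
  ],
)

```text
time: 21.35
tool_pos: [545.9, 114.5, 288.9]
tcp_rot: [3.142, -0.0, 3.142]
contact_force: [0.7, 0.2, -1.6]
grip_width: 42.8
```

Call:
play_rows(
  commands=[
    {"offset": [0, 0, 0.0007], "twist": 0},
    {"offset": [0, 0, 0], "twist": 0},
  ],
)

```text
time: 21.55
tool_pos: [545.8, 114.5, 288.2]
tcp_rot: [3.142, -0.0, 3.142]
contact_force: [-0.5, -0.0, -1.1]
grip_width: 42.5
```

Call:
play_rows(
  commands=[
    {"offset": [0, 0, 0.0007], "twist": 0},
    {"offset": [0, 0, 0], "twist": 0},
  ],
)

```text
time: 21.75
tool_pos: [545.9, 114.5, 287.6]
tcp_rot: [3.142, -0.0, 3.142]
contact_force: [0.1, 0.1, -1.6]
grip_width: 42.5
```

Call:
play_rows(
  commands=[
    {"offset": [0, 0, 0.0007], "twist": 0},
    {"offset": [0, 0, 0], "twist": 0},
  ],
)

```text
time: 21.95
tool_pos: [545.9, 114.5, 287.3]
tcp_rot: [3.141, 0.0, 3.142]
contact_force: [-0.3, 0.3, 2.1]
grip_width: 42.5
```

Call:
play_rows(
  commands=[
    {"offset": [0, 0, 0.0007], "twist": 0},
    {"offset": [0, 0, 0], "twist": 0},
  ],
)

```text
time: 22.15
tool_pos: [545.9, 114.5, 286.8]
tcp_rot: [3.142, 0.001, -3.142]
contact_force: [-2.1, -0.3, 4.7]
grip_width: 42.4
```

Call:
play_rows(
  commands=[
    {"offset": [0, 0, 0.0007], "twist": 0},
    {"offset": [0, 0, 0], "twist": 0},
  ],
)

```text
time: 22.35
tool_pos: [545.9, 114.5, 286.1]
tcp_rot: [3.141, 0.001, 3.142]
contact_force: [-1.2, -1.1, 4.9]
grip_width: 42.6
```

Call:
play_rows(
  commands=[
    {"offset": [0, 0, 0.0007], "twist": 0},
    {"offset": [0, 0, 0], "twist": 0},
  ],
)

```text
time: 22.55
tool_pos: [545.9, 114.5, 285.4]
tcp_rot: [3.141, 0.001, -3.142]
contact_force: [-1.2, 0.8, 5.0]
grip_width: 42.7
```

Call:
play_rows(
  commands=[
    {"offset": [0, 0, 0.0007], "twist": 0},
    {"offset": [0, 0, 0], "twist": 0},
  ],
)

```text
time: 22.75
tool_pos: [545.9, 114.5, 284.7]
tcp_rot: [3.142, 0.001, -3.142]
contact_force: [-1.4, -0.1, 3.7]
grip_width: 42.7
```

```bash
python3 - <<'E'
from h import *
n="side";s=viewer.capture(n)[:,:,::-1];cv2.imwrite("pics/side9.png",s)
o=status.get_obs(); print(o["tool_pos"],o["contact_force"],o["moment"])
c=s[176:226,270:320];a=cv2.imread("pics/side8.png")[176:226,270:320]
cv2.imwrite("pics/c12.png",cv2.resize(np.hstack([a,c]),None,fx=8,fy=8,interpolation=cv2.INTER_NEAREST))
E
```

```text
[545.93086597 114.51612641 284.6778688 ] [-1.77453246 -0.33669762  4.81703727] [-0.00825651  0.27310908  0.02009131]
```

View pics/c12.png

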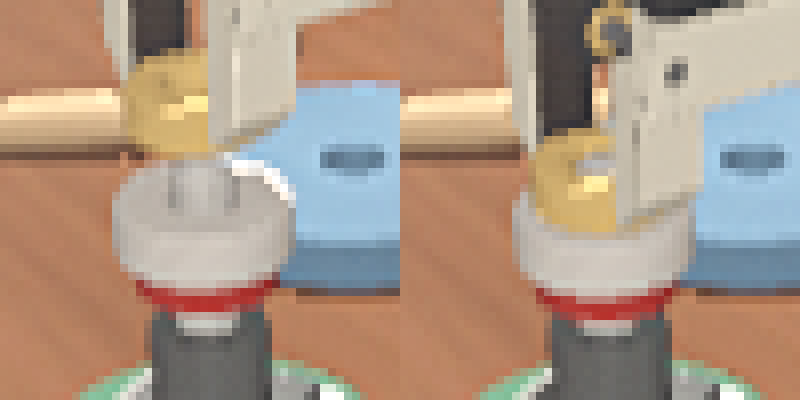

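The collar moved down about 1 px along with the stack, which matches the 2.7 mm of travel. It slides at about 6 N and the compliance is about 0.1 mm/N, so 1 mm steps are safe against the 30 N limit.

Call:
play_rows(
  commands=[
    {"offset": [0, 0, 0.001], "twist": 0},
    {"offset": [0, 0, 0], "twist": 0},
  ],
)

```text
time: 23.0
tool_pos: [545.9, 114.5, 283.6]
tcp_rot: [3.142, 0.001, -3.142]
contact_force: [-1.9, -0.1, 4.2]
grip_width: 42.6
```

Call:
play_rows(
  commands=[
    {"offset": [0, 0, 0.001], "twist": 0},
    {"offset": [0, 0, 0], "twist": 0},
  ],
)

```text
time: 23.2
tool_pos: [545.9, 114.5, 282.6]
tcp_rot: [3.141, 0.001, -3.142]
contact_force: [-1.5, 1.0, 4.3]
grip_width: 42.3
```

Call:
play_rows(
  commands=[
    {"offset": [0, 0, 0.001], "twist": 0},
    {"offset": [0, 0, 0], "twist": 0},
  ],
)

```text
time: 23.4
tool_pos: [545.9, 114.5, 281.6]
tcp_rot: [3.141, 0.001, -3.142]
contact_force: [-2.2, -0.6, 5.5]
grip_width: 42.7
```

Call:
play_rows(
  commands=[
    {"offset": [0, 0, 0.001], "twist": 0},
    {"offset": [0, 0, 0], "twist": 0},
  ],
)

```text
time: 23.6
tool_pos: [545.9, 114.5, 280.5]
tcp_rot: [3.142, 0.001, -3.142]
contact_force: [-1.4, 0.7, 4.9]
grip_width: 42.6
```

Call:
play_rows(
  commands=[
    {"offset": [0, 0, 0.0008], "twist": 0},
    {"offset": [0, 0, 0], "twist": 0},
  ],
)

```text
time: 23.8
tool_pos: [545.9, 114.5, 279.7]
tcp_rot: [3.141, 0.001, -3.142]
contact_force: [-1.4, -0.2, 5.1]
grip_width: 42.9
```

Call:
play_rows(
  commands=[
    {"offset": [0, 0, 0.0008], "twist": 0},
    {"offset": [0, 0, 0], "twist": 0},
  ],
)

```text
time: 24.0
tool_pos: [545.9, 114.5, 278.9]
tcp_rot: [3.141, 0.001, -3.142]
contact_force: [-1.2, -1.5, 5.0]
grip_width: 42.6
```

Call:
play_rows(
  commands=[
    {"offset": [0, 0, 0.0008], "twist": 0},
    {"offset": [0, 0, 0], "twist": 0},
  ],
)

```text
time: 24.2
tool_pos: [545.9, 114.5, 278.1]
tcp_rot: [3.141, 0.001, -3.142]
contact_force: [-1.6, -0.3, 4.7]
grip_width: 42.4
```

Call:
play_rows(
  commands=[
    {"offset": [0, 0, 0.0008], "twist": 0},
    {"offset": [0, 0, 0], "twist": 0},
  ],
)

```text
time: 24.4
tool_pos: [545.9, 114.5, 277.3]
tcp_rot: [3.141, 0.001, 3.142]
contact_force: [-0.7, 0.6, 6.0]
grip_width: 43.0
```

```bash
python3 - <<'E'
from h import *
n="side";s=viewer.capture(n)[:,:,::-1];cv2.imwrite("pics/side10.png",s)
o=status.get_obs(); print(o["tool_pos"],o["contact_force"],o["moment"])
c=s[176:226,270:320];a=cv2.imread("pics/side9.png")[176:226,270:320]
cv2.imwrite("pics/c13.png",cv2.resize(np.hstack([a,c]),None,fx=8,fy=8,interpolation=cv2.INTER_NEAREST))
E
```

```text
[545.94868488 114.52105558 277.26436765] [-1.14360094 -0.88910473  5.69319309] [0.00143925 0.27678389 0.03746583]
```

View pics/c13.png

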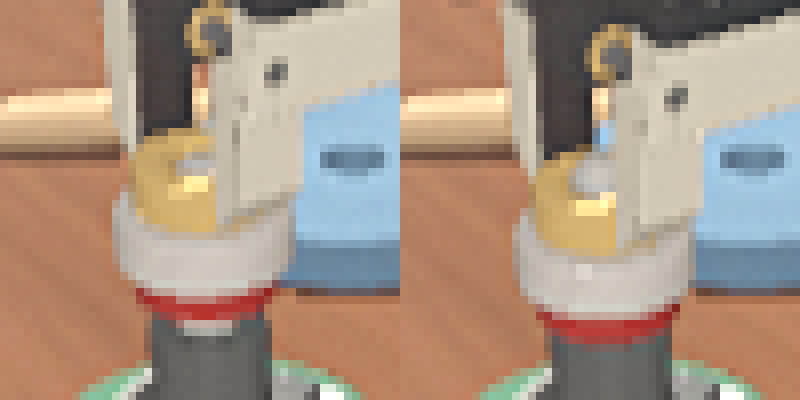

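Ring, collar and fingers moved down together, and the steel gap under the collar has almost gone. I continue with finer steps and watch for the force rise.

Call:
play_rows(
  commands=[
    {"offset": [0, 0, 0.0007], "twist": 0},
    {"offset": [0, 0, 0], "twist": 0},
  ],
)

```text
time: 24.65
tool_pos: [545.9, 114.5, 276.5]
tcp_rot: [3.141, 0.001, -3.142]
contact_force: [-1.1, -0.5, 4.0]
grip_width: 42.4
```

Call:
play_rows(
  commands=[
    {"offset": [0, 0, 0.0006], "twist": 0},
    {"offset": [0, 0, 0], "twist": 0},
  ],
)

```text
time: 24.85
tool_pos: [546.0, 114.5, 275.9]
tcp_rot: [3.141, 0.001, 3.142]
contact_force: [-1.1, -0.2, 4.6]
grip_width: 42.8
```

Call:
play_rows(
  commands=[
    {"offset": [0, 0, 0.0006], "twist": 0},
    {"offset": [0, 0, 0], "twist": 0},
  ],
)

```text
time: 25.05
tool_pos: [545.9, 114.5, 275.3]
tcp_rot: [3.141, 0.001, 3.141]
contact_force: [-2.1, 1.0, 4.6]
grip_width: 42.7
```

Call:
play_rows(
  commands=[
    {"offset": [0, 0, 0.0006], "twist": 0},
    {"offset": [0, 0, 0], "twist": 0},
  ],
)

```text
time: 25.25
tool_pos: [545.9, 114.5, 274.7]
tcp_rot: [3.141, 0.001, 3.142]
contact_force: [-1.4, -0.9, 4.4]
grip_width: 42.8
```

Call:
play_rows(
  commands=[
    {"offset": [0, 0, 0.0006], "twist": 0},
    {"offset": [0, 0, 0], "twist": 0},
  ],
)

```text
time: 25.45
tool_pos: [545.9, 114.5, 274.1]
tcp_rot: [3.141, 0.001, -3.142]
contact_force: [-1.1, -0.1, 4.4]
grip_width: 42.8
```

Call:
play_rows(
  commands=[
    {"offset": [0, 0, 0.0006], "twist": 0},
    {"offset": [0, 0, 0], "twist": 0},
  ],
)

```text
time: 25.65
tool_pos: [546.0, 114.5, 273.6]
tcp_rot: [3.141, 0.001, -3.142]
contact_force: [-0.7, 0.4, 6.5]
grip_width: 42.6
```

Call:
play_rows(
  commands=[
    {"offset": [0, 0, 0.0005], "twist": 0},
    {"offset": [0, 0, 0], "twist": 0},
  ],
)

```text
time: 25.85
tool_pos: [546.0, 114.5, 273.6]
tcp_rot: [3.141, 0.001, -3.142]
contact_force: [-2.1, -0.8, 8.5]
grip_width: 42.6
```

Call:
play_rows(
  commands=[
    {"offset": [0, 0, 0.0005], "twist": 0},
    {"offset": [0, 0, 0], "twist": 0},
  ],
)

```text
time: 26.05
tool_pos: [546.0, 114.5, 273.6]
tcp_rot: [3.141, 0.001, -3.142]
contact_force: [-3.5, -0.6, 12.4]
grip_width: 43.1
```

z has stalled at 273.6 while the force rose from 4.5 to 12.4 N, so this looks like the stop. One tiny confirming step, then unload and release.

Call:
play_rows(
  commands=[
    {"offset": [0, 0, 0.0003], "twist": 0},
    {"offset": [0, 0, 0], "twist": 0},
  ],
)

```text
time: 26.25
tool_pos: [546.0, 114.5, 273.5]
tcp_rot: [3.141, 0.002, 3.142]
contact_force: [-3.1, -0.8, 14.1]
grip_width: 42.9
```

Call:
play_rows(
  commands=[
    {"offset": [0, 0, -0.0007], "twist": 0},
    {"offset": [0, 0, -0.0007], "twist": 0},
    {"offset": [0, 0, 0], "twist": 0},
  ],
)

```text
time: 26.55
tool_pos: [546.0, 114.5, 273.6]
tcp_rot: [3.141, 0.001, 3.142]
contact_force: [-1.8, -0.4, 5.9]
grip_width: 42.8
```

Call:
play_rows(
  commands=[
    {"offset": [0, 0, -0.0007], "twist": 0},
    {"offset": [0, 0, 0], "twist": 0},
  ],
)

```text
time: 26.75
tool_pos: [545.9, 114.5, 273.7]
tcp_rot: [3.142, -0.0, -3.142]
contact_force: [0.5, -0.8, 0.9]
grip_width: 42.3
```

Call:
play_rows(
  commands=[
    {"offset": [0, 0, 0], "twist": 0},
    {"offset": [0, 0, 0], "twist": 0},
    {"offset": [0, 0, 0], "twist": 0},
    {"offset": [0, 0, 0], "twist": 0},
    {"offset": [0, 0, 0], "twist": 0},
  ],
  jaw=0,
)

```text
time: 27.25
tool_pos: [545.9, 114.5, 274.0]
tcp_rot: [3.142, 0.0, 3.142]
contact_force: [0.7, -0.9, -0.4]
grip_width: 78.0
```

Call:
play_rows(
  commands=[
    {"offset": [0, 0, 0], "twist": 0},
    {"offset": [0, 0, 0], "twist": 0},
  ],
)

```text
time: 27.45
tool_pos: [545.9, 114.5, 274.0]
tcp_rot: [3.141, 0.0, 3.142]
contact_force: [0.4, -0.3, 0.2]
grip_width: 90.8
```

Call:
play_rows(
  commands=[
    {"offset": [0, 0, -0.01], "twist": 0},
    {"offset": [0, 0, -0.03], "twist": 0},
    {"offset": [0, 0, -0.03], "twist": 0},
    {"offset": [0, 0, -0.03], "twist": 0},
    {"offset": [0, -0.04, -0.01], "twist": 0},
  ],
)

```text
time: 27.95
tool_pos: [546.1, 77.1, 388.3]
tcp_rot: [3.14, 0.007, -3.137]
contact_force: [-0.1, -1.3, -0.6]
grip_width: 91.7
```

Call:
play_rows(
  commands=[
    {"offset": [0, -0.045, 0], "twist": 0},
    {"offset": [0, -0.045, 0], "twist": 0},
    {"offset": [0, -0.045, 0], "twist": 0},
    {"offset": [0, -0.045, 0], "twist": 0},
    {"offset": [0, -0.02, 0], "twist": 0},
  ],
)

```text
time: 28.45
tool_pos: [545.5, -129.0, 384.9]
tcp_rot: [-3.14, 0.001, 3.139]
contact_force: [-0.9, 0.4, -0.7]
grip_width: 91.9
```

```bash
python3 - <<'E'
from h import *
for n in P: cv2.imwrite(f"pics/{n}11.png",viewer.capture(n)[:,:,::-1])
o=status.get_obs(); print(o["tool_pos"],o["contact_force"])
c=lambda im,x,y,w,h,k:cv2.resize(im[y:y+h,x:x+w],None,fx=k,fy=k,interpolation=cv2.INTER_NEAREST)
t=cv2.imread("pics/top11.png");s=cv2.imread("pics/side11.png")
cv2.imwrite("pics/c14.png",np.hstack([c(t,225,205,60,60,6.6),c(s,265,180,60,60,6.6)]))
for b in (72,73,74,75): print(b,bb("side",cyl(546,114.4,b,28,18)).round(1),bb("side",cyl(546,114.4,b+18,22,16)).round(1))
E
```

```text
[ 545.64007892 -128.32249328  384.65319411] [-0.0281838  -0.23901753 -0.71084913]
72 [283.7 200.1 306.5 217.2] [285.8 195.5 304.  209.5]
73 [283.7 199.7 306.5 216.8] [285.8 195.1 304.  209.1]
74 [283.6 199.4 306.5 216.4] [285.8 194.7 303.9 208.8]
75 [283.6 199.  306.5 216.1] [285.8 194.4 303.9 208.4]
```

View pics/c14.png

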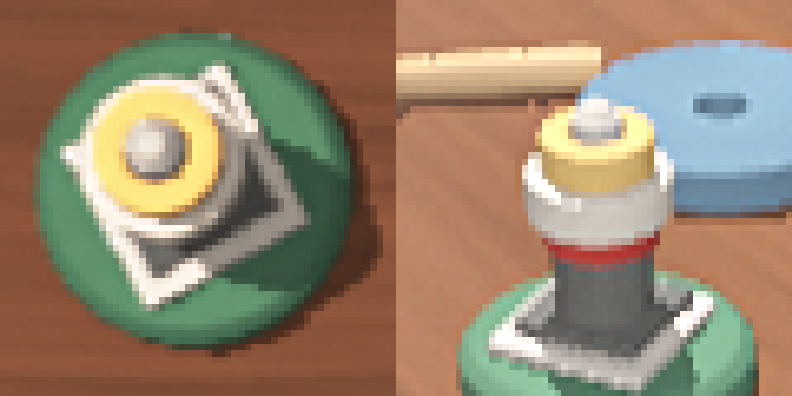

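View pics/side11.png

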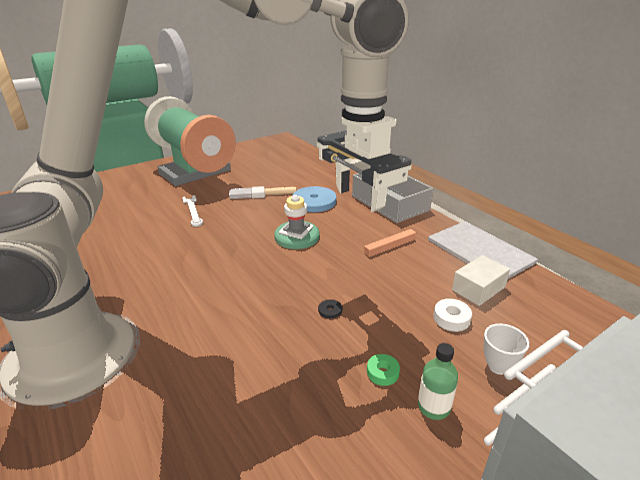

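The brass ring is at about (297,203) and the white ring at about (297,211). The red collar sits directly on the dark head with no steel gap. The other items are where they were, the arm is clear and there is no contact force. I hand in.

Call:
play_rows(
  commands=[
    {"offset": [0, 0, 0], "twist": 0},
    {"offset": [0, 0, 0], "twist": 0},
    {"offset": [0, 0, 0], "twist": 0},
  ],
)

```text
time: 28.85
tool_pos: [545.9, -124.2, 384.3]
tcp_rot: [3.141, 0.0, -3.14]
contact_force: [-0.2, -0.3, 0.5]
grip_width: 91.9
```

```bash
python3 -c "
from plant import ticket
print(ticket.close_job())"
```

```text
the job is handed in; nothing more can be done
None
```

The stack is built as asked and the job is handed in at 28.85 s, well inside the 67 s limit. The wide aluminium spacer went on first (the smaller of the two non-green rings), then the narrow brass one. I pressed the stack down until the collar stopped.

- **Threading:** neither spacer met noticeable resistance on the arbor.
- **Collar home:** it slid at about 5–6 N by the wrist reading, below the stated 9 N. Its travel added up to about 14.7 mm. It then stopped dead while the force rose to about 14 N, the highest reading and under the 30 N limit.
- **Last checks:** the side picture shows the red collar directly on the dark head with no steel showing, both rings seated and the arbor tip standing above them. The gripper is open and clear with no contact force, and the other items look unmoved by eye. No check failed or disagreed apart from that lower sliding force.

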